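Screw the lid on the cheese jar

ROBOT

A 6-joint arm with a two-finger parallel gripper is mounted at the origin on a cart in front of the work surface, level with it; the furniture and walls round the work are solid. World frame = base frame: x ahead of the robot, y to its left, z up, the work surface at z = 0. Lengths are in m, angles in degrees, forces in N, time in s.
With the tool pointing down it reaches from about 0.375 to 0.9 m from the base axis. Payload 3.1 kg.
Tool frame: the origin (TCP) lies midway between the tips of the shut fingers; the grasp point (between the pads) lies 19 mm behind it; z points along the fingers, x is the direction in which the jaws open and shut, and the axes are right-handed (so a half turn about z gives the same grasp; the last joint's range is limited). The gripper opens to 85 mm and grips with 20 to 120 N. Pads are 22 mm wide; open, the fingers measure 114 mm over their backs; the gripper's body (76 mm by 85 mm) begins 54 mm behind the grasp point. The pads swing forward as they close: fully open they stand 13 mm farther back than shut.
Start: joints at [62.596, 30.224, 82.088, -0, 67.689, -10.227], TCP at [0.185, 0.597, 0.231] pointing down, gripper open.
Joint ranges: [-176.69, 176.69], [-43.24, 126.21], [12.49, 139.97], [-82, 262], [0, 151.66], [-163.58, 163.58]. Speed limits (degrees/s): [159.86, 159.86, 180, 180, 180, 180].

INTERFACE

Orientations are given as a 3x3 rotation matrix whose columns are the frame's x, y, z axes.
In Python, from rig import ctrl gives the robot as it stands.
- The arm moves only by the shell command python3 -m crank 'ROWS'. ROWS is JSON, one flat list of numbers, 7 for each row, row after row: the shift along the tool's x, y, z in m, then the turn, a rotation vector about the tool's x, y, z in units of 10 degrees (1.0 is 10 degrees), then the closure, from 0 (fully open) to 1 (shut). A call has 1 to 8 rows; each row shifts and turns the commanded pose from where the row before left it, along the tool's axes as they then stand; what a row does not reach is not made up. A row lasts 1/8 s, in which the tool goes at most 62.5 mm and 10.7 degrees, less where a joint would pass 70% of its speed; a pose out of reach is approached as far as the arm can. A call with a gripper value outside its range is refused whole. The fingers move at their own pace and stop on an object; the grip force is fixed at half the most. Time passes only in rows, so rows that do not move let the fingers close. It gives the time, the measured TCP pose, the force and the opening at its end, in the units of the state.
- ctrl.sense(): the state, without advancing time (a new reading comes with each control period).
- ctrl.snapshot(name): name is "side" or "top"; returns the picture (480x640x3 uint8, red, green, blue); there is no depth.
- ctrl.camera_params(name): a dict with "K" (3x3 intrinsics, pixels), "rvec" (rotation vector, rad) and "tvec" (3), from world to camera coordinates, as OpenCV has them. Camera axes: x right, y down, z forward; pixel columns grow to the right and rows downward; lengths in m; the calibration is good to about 2 mm. A picture is of the moment at which its call begins. camera_params takes no time and is no camera call.
- ctrl.job_done(): hands the job in, once; it reports no verdict.
The state is a dict: "time_s": time; "joints": joint angles; "joint_velocities": joint speeds; "effort": joint torques, N m; "eef_pos": TCP position; "eef_rot": TCP orientation; "contact_force": force on the tool from outside, world axes, zero at the start; "wrist_torque": the same for the moment, N m; "grip_width": opening from 0.0 (shut) to 1.0 (fully open).
Only numpy, scipy, OpenCV 4.12 (cv2) and the standard library are available. Lean on these libraries where they do the work, as an engineer would, in place of code of your own. Each camera call takes 0.05 s, during which the arm holds its last target. There are 200 camera calls.

TASK

Close the glass jar with its blue screw lid: set the lid down level on the neck so that it rests on top of the thread, with its white pointer between a white start mark and the red closed mark that follows it clockwise (seen from above). Then turn it back anticlockwise until it drops into the thread start, screw it clockwise to the stop so that the pointer stands at the red mark, and let go. Leave the other things on the counter where they are.

Things in the scene. Friction and masses are not known exactly. Their poses are not given: they have to be found in the camera images.
- jar: Glass jar, 108 mm across, with a goat cheese inside, clamped in a steel stand 136 mm square; it cannot move. Origin: centre of the stand's underside; z up, x towards a white mark on its shoulder. White (thread start) marks stand at 0, +120, -120 deg (anticlockwise from above), and 77 deg clockwise of each a red (closed) mark. The pointer stands at a red mark when the lid is at its stop.
- jar_mouth (a point): Centre of the mouth, at the top edge of the neck, 115 mm above the counter; axes as the jar's. The neck is 77 mm across, bevelled to 72 mm over its top 4 mm. Three threads (87 mm across). Clockwise of each white mark: free gap to 17 deg, ridge 17 to 85 deg, stop post 85 to 103 deg, gap of the next start. The lid fits at any of the three starts.
- jar_start0 (a point): Point on the white start mark on the jar's +x side, 45 mm from the jar's axis, 95 mm above the counter. The ridge top lies 7 mm below the mouth at its beginning, 10 mm at the post; the post tops the ridge's beginning by 4 mm, so a lid resting on the ridges cannot turn clockwise past it, only back to the gap. In the gap the lugs drop 9.5 mm below the ridge's beginning.
- jar_closed0 (a point): Point at the red closed mark 77 deg clockwise of jar_start0, 45 mm from the jar's axis, 95 mm above the counter. Screwing from the gap to here lowers the lid by a further 2.3 mm; here its lugs meet the stop posts. It then stays where it is left.
- jar_closed1 (a point): The same at the red mark 120 deg anticlockwise of jar_closed0.
- jar_closed2 (a point): The same at the red mark 240 deg anticlockwise of jar_closed0.
- lid: Loose blue lid, 96 mm across, 130 to 210 g, lying right side up on the counter. Origin: centre of its lower rim; z up, x towards its white pointer. Inside depth 20 mm. Three lugs (11.6 mm wide, 3.5 mm high) point inwards at the lower rim, one under the pointer, others at +120 and -120 deg; their tips lie 40 mm from the axis: 1.5 mm of play all round on the neck.
- lid_grip (a point): Point on the lid's axis inside the grip bar, 46 mm above the lower rim. The bar is 60 mm long (along the lid's x), 18 mm wide (y), and stands 24 to 59 mm above the rim. This point is 39 mm above jar_mouth (37 mm near the post) when the lugs rest on the ridges, 29.5 mm when dropped into the gaps, 27 mm when fully closed.
- lid_pointer (a point): Point at the lid's lower rim under the white pointer, 45 mm from the lid's axis.
- honey: Honey jar, 71 mm across, 110 mm tall, standing; origin at the centre of its underside. Bystander.
- jam: Jam jar with pale lid, 75 mm across, 112 mm tall, standing; origin at the centre of its underside. Bystander.
- drum: Whitish drum-shaped goat cheese, 63 mm across, 72 mm tall, standing; origin at the centre of its underside. Bystander.
- brick: Grey truncated-pyramid cheese, 57 x 63 mm at the foot, 54 mm tall; origin at the centre of its underside. Bystander.

How it is judged (in metres and radians):
On the way, in this order (a step that is already met when the one before it is completed fails the run):
1. the lid rests level on top of the thread, lugs on the ridges (z of lid_grip in the frame of jar_mouth between 0.0345 and 0.0415 m and horizontal distance between lid_grip and jar_mouth below 0.004 m and angle between lid_grip's own z axis and vertical below 0.06 rad and contact force between lid and jar above 0.3 N), for 0.2 s.
2. the lid has dropped level into the thread start (z of lid_grip in the frame of jar_mouth below 0.0315 m and horizontal distance between lid_grip and jar_mouth below 0.004 m and angle between lid_grip's own z axis and vertical below 0.06 rad), for 0.1 s.
At the end, for the whole second after the job is handed in: The lid is on the jar, level within 0.06 rad, centred within 4 mm, its grip point less than 29 mm above the mouth, its pointer within 8 mm (about 10 deg) of one of the red closed marks, at rest (z of lid_grip in the frame of jar_mouth below 0.029 m and horizontal distance between lid_grip and jar_mouth below 0.004 m and angle between lid_grip's own z axis and vertical below 0.06 rad and linear speed of lid below 0.02 m/s and (horizontal distance between lid_pointer and jar_closed0 below 0.008 m or horizontal distance between lid_pointer and jar_closed1 below 0.008 m or horizontal distance between lid_pointer and jar_closed2 below 0.008 m)); the robot touches nothing.
It fails at once if a bystander was moved more than 3 cm (distance of any of honey, jam, drum, brick from where it was at the start of the episode above 0.03 m).
It also fails if it takes over 45 s, if anything falls off the work surface, if the arm or the gripper's body presses on something with over 40 N, if the wrist force passes 120 N, or if a joint passes its speed limit or range.

## Working session

There is one attempt and no reset: what is moved stays moved. The work goes in short steps, Python scripts to look and compute and a shell command to move; the robot and the scene stay as the last step left them, time stands still between calls to the robot, and variables do not carry over. Pictures are saved under pics/ and viewed, about 8 in all and at most 12, crops included, and the job is handed in when it is done.

```bash
mkdir -p pics; ls; python3 - <<'E'
from rig import ctrl
import cv2
for n in("side","top"):
    im=ctrl.snapshot(n); cv2.imwrite(f"pics/{n}0.png",im[:,:,::-1]); p=ctrl.camera_params(n); print(n,p)
s=ctrl.sense(); print(s)
E
```

```text
pics
side {'K': array([[460.69908824,   0.        , 312.17079113],
       [  0.        , 460.69908824, 249.50416225],
       [  0.        ,   0.        ,   1.        ]]), 'rvec': array([ 0.52266946, -2.63549128,  1.27970955]), 'tvec': array([0.69312799, 0.0658675 , 0.98507647])}
top {'K': array([[534.34129734,   0.        , 315.36873174],
       [  0.        , 534.34129734, 232.64009512],
       [  0.        ,   0.        ,   1.        ]]), 'rvec': array([ 2.14108662, -2.12135848,  0.15575069]), 'tvec': array([0.26955409, 0.62397538, 1.13061028])}
{'time_s': 0.1, 'joints': array([ 6.25956137e+01,  3.02726738e+01,  8.21495549e+01, -8.84202564e-04,
        6.76898487e+01, -1.02268588e+01]), 'joint_velocities': array([ 0.04371111, -0.11246206, -0.04289459,  0.0826284 ,  0.08236087,
        0.04074754]), 'effort': array([ 7.37139653e-04, -4.43307638e+01, -1.78588146e+01, -2.16044768e-04,
        3.82512604e-03, -3.26607494e-05]), 'eef_pos': array([0.18425115, 0.59654468, 0.230439  ]), 'eef_rot': array([[ 2.95326884e-01,  9.55395857e-01, -8.87663765e-04],
       [ 9.55394325e-01, -2.95328029e-01, -1.74317513e-03],
       [-1.92757429e-03, -3.33262444e-04, -9.99998087e-01]]), 'contact_force': array([-0.79646165, -0.41647809, -0.5470911 ]), 'wrist_torque': array([0.0324965 , 0.00376797, 0.04152866]), 'grip_width': 1.0014285609471145}
```

View pics/top0.png

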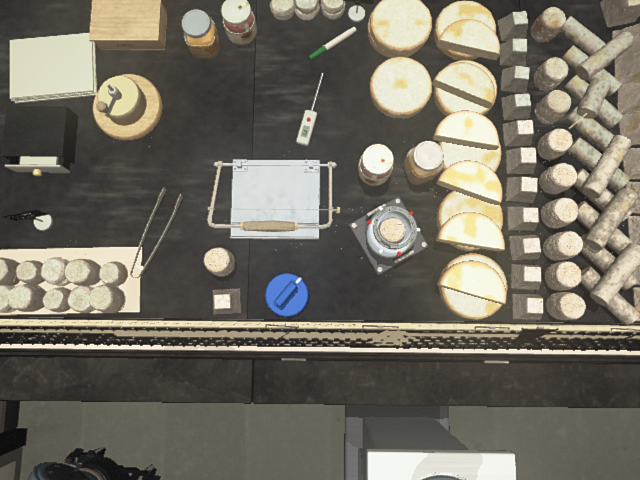

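View pics/side0.png

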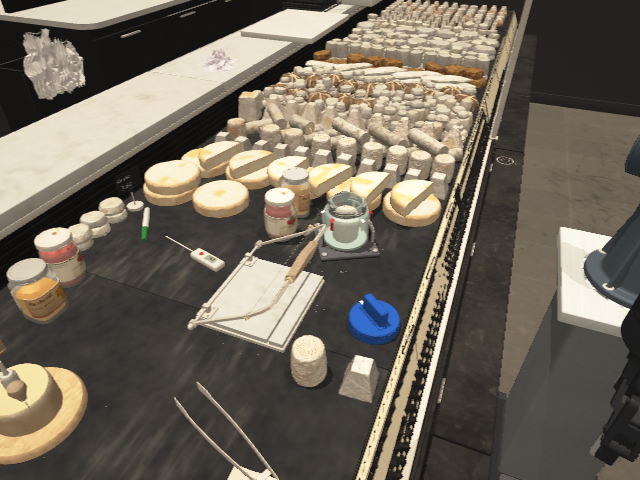

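The top view shows the lid at about (287,295), the jar mouth at (391,232), the drum at (219,262) and the brick at (226,301). In the side view the lid is at (374,321) and the jar at (347,220).

```bash
cat > h.py <<'E'
import numpy as np, cv2
from rig import ctrl
def cam(n):
    p=ctrl.camera_params(n); R=cv2.Rodrigues(np.array(p["rvec"]))[0]; t=np.array(p["tvec"]).ravel()
    return np.array(p["K"]),R,t
def ray(n,uv):
    K,R,t=cam(n); uv=np.atleast_2d(uv).astype(float)
    d=np.c_[uv,np.ones(len(uv))]@np.linalg.inv(K).T@R
    return -R.T@t,d
def onplane(n,uv,z):
    c,d=ray(n,uv); return c+d*((z-c[2])/d[:,2])[:,None]
def proj(n,P):
    K,R,t=cam(n); q=(np.atleast_2d(P)@R.T+t)@K.T; return q[:,:2]/q[:,2:]
def tri(a,b):
    c1,d1=ray("top",a); c2,d2=ray("side",b); d1=d1[0];d2=d2[0]
    s=np.linalg.lstsq(np.c_[d1,-d2],c2-c1,rcond=None)[0]
    return (c1+s[0]*d1+c2+s[1]*d2)/2, np.linalg.norm(c1+s[0]*d1-c2-s[1]*d2)
def fitc(P):
    A=np.c_[2*P[:,:2],np.ones(len(P))]; x=np.linalg.lstsq(A,(P[:,:2]**2).sum(1),rcond=None)[0]
    return x[:2],np.sqrt(x[2]+x[:2]@x[:2])
def bluemask(im):
    h=cv2.cvtColor(im,cv2.COLOR_RGB2HSV); m=cv2.inRange(h,(100,120,60),(130,255,255))
    n,l,s,_=cv2.connectedComponentsWithStats(m); return (l==1+s[1:,4].argmax()).astype(np.uint8)
E
python3 - <<'E'
from h import *
L={n:cv2.imread(f"pics/{n}0.png")[:,:,::-1].copy() for n in("top","side")}
print(ray("top",[320,240])[0],ray("side",[320,240])[0])
for n in L:
    m=bluemask(L[n]); c=max(cv2.findContours(m,0,1)[0],key=cv2.contourArea)[:,0]
    print(n,len(c),cv2.boundingRect(c),cv2.moments(m,True)['m10']/m.sum(),cv2.moments(m,True)['m01']/m.sum())
    for z in (0,.022):
        P=onplane(n,c,z); 
        w=np.ones(len(P),bool)
        for _ in range(8):
            o,r=fitc(P[w]); e=abs(np.hypot(*(P[:,:2]-o).T)-r); w=e<max(.002,np.median(e)*1.5)
        print(z,o,r,w.sum())
def crop(n,x,y,w,h):return cv2.resize(L[n][y:y+h,x:x+w],(400,300),interpolation=cv2.INTER_CUBIC)
g=np.vstack([np.hstack([crop("top",255,270,68,51),crop("top",347,193,92,69)]),np.hstack([crop("side",338,285,80,60),crop("side",305,180,96,72)])])
cv2.imwrite("pics/crop1.png",g[:,:,::-1])
E
```

```text
[0.43276444 0.25740702 1.21931983] [0.36530495 0.94221754 0.65872527]
top 132 (265, 273, 44, 44) 286.2549286199864 294.7974167233175
0 [0.48717507 0.34038494] 0.04840241085489738 121
0.022 [0.48619335 0.33888778] 0.047529093609363714 121
side 149 (348, 293, 52, 52) 373.4827940421161 320.83204930662555
0 [0.48581425 0.32776179] 0.05592553750974955 93
0.022 [0.4817895  0.34828328] 0.05405774544334631 93
```

View pics/crop1.png

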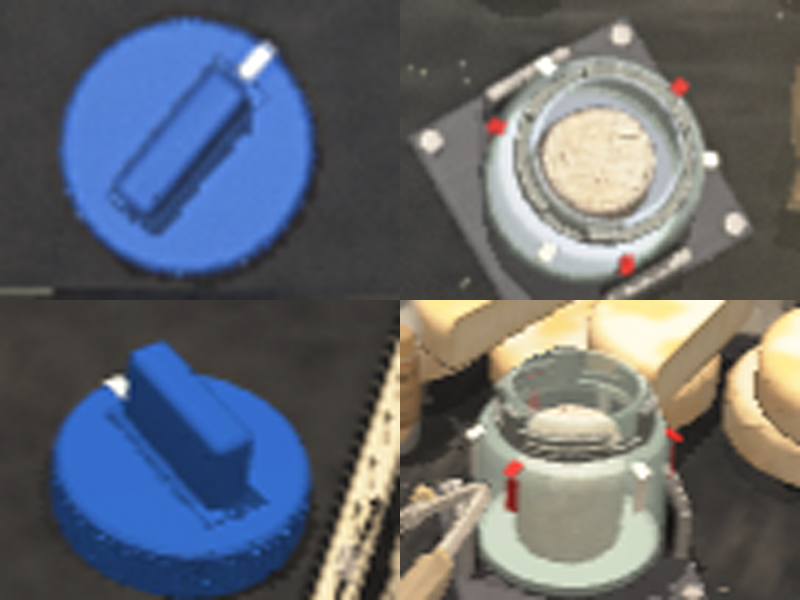

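The crops show the lid's pointer at about (299,280) in the top view. The jar's white marks are at about (381,208), (419,229) and (381,251), and its red marks at about (369,222), (411,213) and (399,254).

```bash
python3 - <<'E'
from h import *
b=np.array([[212,72],[250,92],[155,212],[116,188]])/5.882+[255,270]
P=onplane("top",b,.059);print("bar",P.mean(0),np.linalg.norm(P[0]-P[3]),np.linalg.norm(P[0]-P[1]),np.degrees(np.arctan2(*((P[0]+P[1]-P[2]-P[3])[1::-1]))))
p=onplane("top",np.array([[257,60]])/5.882+[255,270],.024)[0];o=np.array([.4865,.3392]);d=p[:2]-o
print("pointer",p,np.linalg.norm(d),np.degrees(np.arctan2(d[1],d[0])))
m=cv2.imread("pics/top0.png")[:,:,::-1]
W=np.array([[147,66],[311,158],[147,252],[97,127],[280,86],[227,265]])/4.348+[347,193]
for z in(.09,.095,.10):
    P=onplane("top",W,z);o,r=fitc(P);print(z,o,r,np.degrees(np.arctan2(P[:,1]-o[1],P[:,0]-o[0])).round(1),(np.hypot(*(P[:,:2]-o).T)*1e3).round(1))
# side check, marks
Ws=np.array([[75,133],[240,170],[114,168],[274,136]])*.24+[305,180]
print(onplane("side",Ws,.095))
# triangulate mouth centre
print(tri((np.array([198,148])/4.348+[347,193])[None],(np.array([568-400,395-300])*.24+[305,180])[None]))
print(tri((np.array([184,132])/5.882+[255,270])[None],(np.array([190,96])*.2+[338,285])[None]))
for n,q in dict(drum=(219,262),brick=(226,300),jam=(424,162),honey=(376,165)).items(): print(n,onplane("top",[q],.05))
E
```

```text
bar [0.48559031 0.33692628 0.059     ] 0.05494426639496141 0.015869758260299755 -38.28095291039523
pointer [0.51799807 0.31190763 0.024     ] 0.041677357066348855 -40.90819516626472
0.09 [0.62326346 0.10789092] 0.05366064446903777 [  29.6  -88.9  149.4   73.1  -46.6 -167.5] [53.5 53.6 53.7 53.7 53.8 53.6]
0.095 [0.62242004 0.10855289] 0.053423064985985556 [  29.6  -88.9  149.4   73.1  -46.6 -167.5] [53.3 53.4 53.5 53.5 53.5 53.4]
0.1 [0.62157661 0.10921486] 0.05318548550293863 [  29.6  -88.9  149.4   73.1  -46.6 -167.5] [53.1 53.1 53.3 53.2 53.3 53.1]
[[0.66364014 0.14672445 0.095     ]
 [0.57266833 0.1459705  0.095     ]
 [0.63326083 0.1693021  0.095     ]
 [0.56554163 0.10884271 0.095     ]]
(array([0.62503322, 0.11188548, 0.10790986]), np.float64(0.0013287595963323222))
(array([0.48653761, 0.3367703 , 0.05351263]), np.float64(0.005137998482534752))
drum [[0.55453267 0.48697627 0.05      ]]
brick [[0.47160737 0.46843465 0.05      ]]
jam [[0.78541372 0.03161481 0.05      ]]
honey [[0.77771933 0.13993387 0.05      ]]
```

```bash
python3 - <<'E'
from h import *
T=np.array([[147,66],[147,252],[97,127],[227,265]])/4.348+[347,193]
S=np.array([[75,133],[240,170],[114,168],[274,136]])*.24+[305,180]
for a,b in zip(T,S): print(tri(a[None],b[None]))
# mouth outline in top: annulus ends (crop2) outer rim of neck ellipse: left 513,right 700,top 57,bottom 243
a=np.array([[113,150],[300,150],[205,57],[205,243]])/4.348+[347,193]
P=onplane("top",a,.111);print(P, P[:,:2].mean(0))
print(proj("top",[[.622,.109,.115],[.4865,.339,.059]]),proj("side",[[.622,.109,.115],[.4865,.339,.059]]))
E
```

```text
(array([0.66964943, 0.13366526, 0.0857552 ]), np.float64(0.0021293542769051836))
(array([0.57650193, 0.13473717, 0.08702752]), np.float64(0.0017722103772217055))
(array([0.6381871 , 0.15877802, 0.08732006]), np.float64(0.002459488882797962))
(array([0.57011533, 0.0954816 , 0.0859353 ]), np.float64(0.0026688556780373497))
[[0.62384714 0.15343124 0.111     ]
 [0.62456916 0.06328    0.111     ]
 [0.67008487 0.10845068 0.111     ]
 [0.5789104  0.10964889 0.111     ]] [0.62435289 0.1087027 ]
[[394.43976411 228.21292915]
 [285.22451473 293.509907  ]] [[346.90762853 199.65131542]
 [374.56649881 302.56793424]]
```

```bash
cat >> h.py <<'E'
def go(x,y,z,a):
    "tool-frame shift now, and turn about tool z (10 deg units), to reach x,y,z with tool x at angle a"
    s=ctrl.sense(); R=s["eef_rot"]; p=s["eef_pos"]; d=np.array([x,y,z])-p; b=np.degrees(np.arctan2(R[1,0],R[0,0]))
    rv=cv2.Rodrigues(R.T@np.array([[np.cos(np.radians(a)),np.sin(np.radians(a)),0],[np.sin(np.radians(a)),-np.cos(np.radians(a)),0],[0,0,-1]]).T)[0].ravel()
    print("t%.2f"%s["time_s"],"pos",p.round(4),"ang %.1f"%b,"| shift",(R.T@d).round(4),"turn",(np.degrees(rv)/10).round(3),"F",s["contact_force"].round(1),"Tz",s["wrist_torque"].round(2),"w",round(s["grip_width"],3),"j",s["joints"].round(0))
E
python3 -m crank '[-0.02,0.0456,0.0125,0,0,0,0,-0.02,0.0456,0.0125,0,0,0,0,-0.02,0.0456,0.0125,0,0,0,0,-0.02,0.0456,0.0125,0,0,0,0,-0.02,0.0456,0.0125,0,0,0,0,-0.02,0.0456,0.0125,0,0,0,0,-0.02,0.0456,0.0125,0,0,0,0,-0.02,0.0456,0.0125,0,0,0,0]'
python3 -c "from h import *; go(.4865,.338,.13,50.5)"
```

```text
time_s: 1.1
eef_pos: [0.4867, 0.3352, 0.1305]
eef_rot: [[0.295, 0.955, -0.001], [0.955, -0.295, -0.0], [-0.0, -0.001, -1.0]]
contact_force: [0.6, 0.1, 0.9]
grip_width: 1.005
t1.10 pos [0.4867 0.3352 0.1305] ang 72.8 | shift [ 0.0026 -0.001   0.0005] turn [-0.003  0.003  2.232] F [0.6 0.1 0.9] Tz [-0.02 -0.03 -0.01] w 1.005 j [ 24.  35.  92.   0.  53. -49.]
```

```bash
python3 -m crank '[0.0013,-0.0005,0,0,0,0.75,0,0.001,-0.0005,0,0,0,0.75,0,0,0,0,0,0,0.73,0,0,0,0,0,0,0,0,0,0,0,0,0,0,0]'
python3 - <<'E'
from h import *
go(.4865,.338,.13,50.5)
I=[]
for n,x,y,w,h in(("top",235,250,100,75),("side",308,240,120,90)):
    im=ctrl.snapshot(n); cv2.imwrite(f"pics/{n}1.png",im[:,:,::-1]); I.append(cv2.resize(im[y:y+h,x:x+w],(400,300),interpolation=cv2.INTER_CUBIC))
cv2.imwrite("pics/crop2.png",np.hstack(I)[:,:,::-1])
E
```

```text
time_s: 1.72
eef_pos: [0.4855, 0.339, 0.1311]
eef_rot: [[0.634, 0.773, -0.0], [0.773, -0.634, -0.0], [-0.0, -0.0, -1.0]]
contact_force: [-0.2, 0.7, -0.5]
grip_width: 0.998
t1.73 pos [0.4855 0.339  0.1311] ang 50.6 | shift [-0.0001  0.0014  0.0011] turn [-0.001  0.003  0.013] F [-0.2  0.7 -0.5] Tz [0.02 0.01 0.  ] w 0.998 j [ 24.  35.  92.  -0.  53. -27.]
```

View pics/crop2.png

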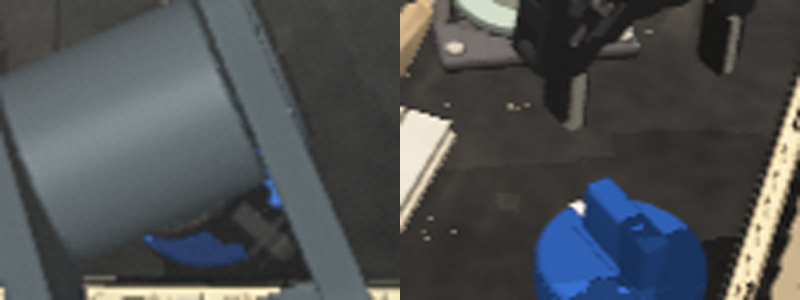

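Seen from the side, the open fingers straddle the bar (tips at about 575,128 and 735,70 in the crop). From above, the arm hides the lid. I'll descend and grip.

```bash
python3 -m crank '[0,0,0.035,0,0,0,0,0,0,0.035,0,0,0,0,0,0,0.02,0,0,0,0,0,0,0.011,0,0,0,0,0,0,0,0,0,0,0]' && python3 -m crank '[0,0,0,0,0,0,0.6,0,0,0,0,0,0,1,0,0,0,0,0,0,1,0,0,0,0,0,0,1,0,0,0,0,0,0,1,0,0,0,0,0,0,1]'
python3 - <<'E'
from h import *
go(.4865,.339,.16,50.5)
im=ctrl.snapshot("side"); cv2.imwrite("pics/side2.png",im[:,:,::-1]); cv2.imwrite("pics/crop3.png",cv2.resize(im[240:345,300:440],(560,420),interpolation=cv2.INTER_CUBIC)[:,:,::-1])
E
```

```text
time_s: 2.45
eef_pos: [0.4854, 0.3389, 0.0298]
eef_rot: [[0.635, 0.772, -0.001], [0.772, -0.635, -0.0], [-0.001, -0.0, -1.0]]
contact_force: [0.1, 0.2, 1.0]
grip_width: 1.001
time_s: 3.2
eef_pos: [0.4861, 0.3392, 0.0309]
eef_rot: [[0.636, 0.772, 0.001], [0.772, -0.636, 0.0], [0.001, 0.001, -1.0]]
contact_force: [-0.7, -0.5, 5.1]
grip_width: 0.197
t3.20 pos [0.4861 0.3392 0.0309] ang 50.5 | shift [ 0.0002  0.0005 -0.1291] turn [ 0.003 -0.006  0.003] F [-0.7 -0.5  5.1] Tz [-0.05  0.12 -0.01] w 0.197 j [ 24.  44.  95.  -0.  41. -26.]
```

View pics/crop3.png

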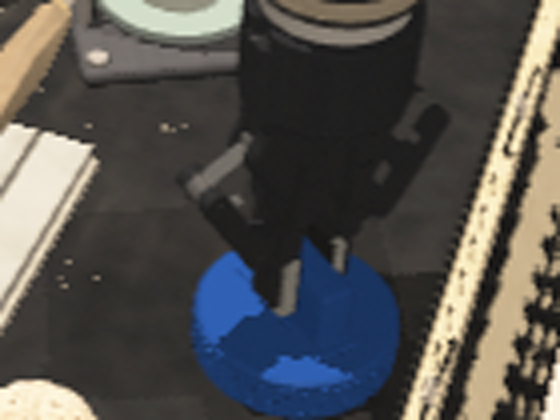

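The fingers hold the bar (tips at about 290,300 and 340,260 in the crop) and the lid looks level. Next I'll lift and carry it.

```bash
python3 -m crank '[0,0,-0.02,0,0,0,1,0,0,-0.04,0,0,0,1,0,0,-0.05,0,0,0,1,0,0,-0.045,0,0,0,1,0,0,0,0,0,0,1]' && python3 -m crank '[-0.0115,0.0316,0,0,0,0,1,-0.0115,0.0316,0,0,0,0,1,-0.0115,0.0316,0,0,0,0,1,-0.0115,0.0316,0,0,0,0,1,-0.0115,0.0316,0,0,0,0,1,-0.0115,0.0316,0,0,0,0,1,-0.0115,0.0316,0,0,0,0,1,-0.0115,0.0316,0,0,0,0,1]' && python3 -m crank '[0,0,0,0,0,-0.8,1,0,0,0,0,0,-0.8,1,0,0,0,0,0,-0.8,1,0,0,0,0,0,-0.55,1,0,0,0,0,0,0,1,0,0,0,0,0,0,1]'
python3 - <<'E'
from h import *
go(.6232,.1073,.16,80)
I=[]
for n,x,y,w,h in(("top",340,180,110,82),("side",290,130,120,90)):
    im=ctrl.snapshot(n); cv2.imwrite(f"pics/{n}3.png",im[:,:,::-1]); I.append(cv2.resize(im[y:y+h,x:x+w],(400,300),interpolation=cv2.INTER_CUBIC))
cv2.imwrite("pics/crop4.png",np.hstack(I)[:,:,::-1])
E
```

```text
time_s: 3.88
eef_pos: [0.4877, 0.3401, 0.1886]
eef_rot: [[0.636, 0.772, 0.007], [0.772, -0.636, 0.003], [0.007, 0.003, -1.0]]
contact_force: [0.1, -1.0, -2.0]
grip_width: 0.199
time_s: 4.88
eef_pos: [0.6211, 0.1063, 0.1825]
eef_rot: [[0.636, 0.772, -0.005], [0.772, -0.636, 0.0], [-0.003, -0.004, -1.0]]
contact_force: [-0.3, 0.3, -1.0]
grip_width: 0.203
time_s: 5.62
eef_pos: [0.6215, 0.1073, 0.1839]
eef_rot: [[0.175, 0.985, -0.003], [0.985, -0.175, 0.0], [-0.0, -0.003, -1.0]]
contact_force: [-0.2, 0.9, -1.7]
grip_width: 0.196
t5.62 pos [0.6215 0.1073 0.1839] ang 79.9 | shift [0.0003 0.0017 0.0239] turn [-0.015  0.003 -0.006] F [-0.2  0.9 -1.7] Tz [-0.04 -0.01 -0.  ] w 0.196 j [ -0.  34.  84.  -0.  63. -80.]
```

View pics/crop4.png

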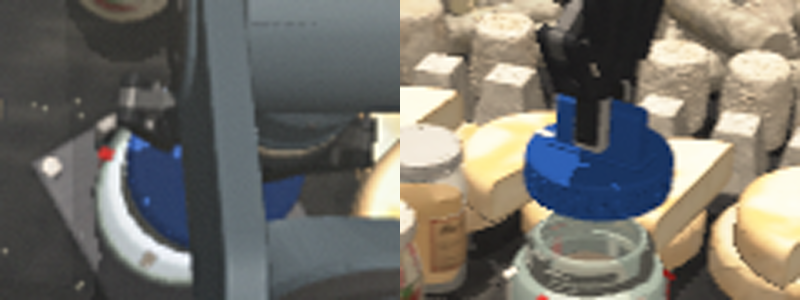

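```bash
python3 - <<'E'
from h import *
from scipy.optimize import least_squares as LS
def fitfix(P,R=.048,o=(.622,.107)):
    f=lambda o:np.hypot(*(P[:,:2]-o).T)-R
    s=LS(f,o,loss="soft_l1",f_scale=.001); return s.x, abs(s.fun)
for n in("top","side"):
    im=cv2.imread(f"pics/{n}3.png")[:,:,::-1].copy(); h=cv2.cvtColor(im,cv2.COLOR_RGB2HSV)
    m=cv2.inRange(h,(100,120,40),(130,255,255)); 
    x0,y0,w,hh=(340,180,110,82) if n=="top" else (290,130,120,90)
    q=np.zeros_like(m); q[y0:y0+hh,x0:x0+w]=m[y0:y0+hh,x0:x0+w]
    ys,xs=np.nonzero(q)
    c=proj(n,[[.6215,.1073,.153]])[0]
    # outermost blue pixel per direction around rim centre
    a=np.degrees(np.arctan2(ys-c[1],xs-c[0])); r=np.hypot(xs-c[0],ys-c[1]); E=[]
    rng=np.r_[100:215:5] if n=="top" else np.r_[-5:190:5]
    for t in rng:
        k=abs((a-t+180)%360-180)<3
        if k.any(): i=np.flatnonzero(k)[r[k].argmax()]; E.append((xs[i],ys[i]))
    E=np.array(E,float); u=(E-c)/np.linalg.norm(E-c,axis=1)[:,None]; E+=.4*u
    for z in(.150,.153,.156):
        o,e=fitfix(onplane(n,E,z)); print(n,z,o.round(4),"resid mm",(np.sort(e)*1e3).round(1)[[len(e)//2,-1]],len(E))
# jar from each camera alone at z .0865, r .0538 (top: 6 marks, side: 4 marks)
T=np.array([[147,66],[311,158],[147,252],[97,127],[280,86],[227,265]])/4.348+[347,193]
S=np.array([[75,133],[240,170],[114,168],[274,136]])*.24+[305,180]
for n,W in(("top",T),("side",S)):
    P=onplane(n,W,.0865); print(n,fitfix(P,.0536)[0].round(4),fitc(P))
E
```

```text
top 0.15 [0.6228 0.1058] resid mm [ 0.5 24.9] 21
top 0.153 [0.6223 0.1061] resid mm [ 0.5 24.9] 21
top 0.156 [0.6218 0.1064] resid mm [ 0.5 24.8] 21
side 0.15 [0.623  0.1006] resid mm [0.7 2.2] 39
side 0.153 [0.6215 0.1052] resid mm [0.7 2.2] 39
side 0.156 [0.6201 0.1099] resid mm [0.6 2.4] 39
top [0.6239 0.1074] (array([0.62385386, 0.10742753]), np.float64(0.05382695010717442))
side [0.6218 0.1065] (array([0.62222011, 0.10537722]), np.float64(0.05446188034587968))
```

```bash
python3 -m crank '[0.0012,0.0008,0,0,0,0,1,0,0,0.02,0,0,0,1,0,0,0.014,0,0,0,1,0,0,0.003,0,0,0,1,0,0,0,0,0,0,1]' && python3 -m crank '[0,0,0.0015,0,0,0,1,0,0,0,0,0,0,1]' && python3 -m crank '[0,0,0.0015,0,0,0,1,0,0,0,0,0,0,1]'; python3 -c "from h import *; go(.6225,.1083,.139,80)"
```

```text
time_s: 6.35
eef_pos: [0.6234, 0.1083, 0.1482]
eef_rot: [[0.173, 0.985, -0.0], [0.985, -0.173, 0.0], [-0.0, -0.0, -1.0]]
contact_force: [-0.3, -0.5, -2.0]
grip_width: 0.201
time_s: 6.6
eef_pos: [0.6236, 0.1083, 0.1472]
eef_rot: [[0.173, 0.985, 0.001], [0.985, -0.173, -0.0], [0.0, 0.001, -1.0]]
contact_force: [0.0, 1.0, -1.7]
grip_width: 0.199
time_s: 6.85
eef_pos: [0.6232, 0.1083, 0.1453]
eef_rot: [[0.173, 0.985, -0.0], [0.985, -0.173, -0.0], [-0.0, -0.0, -1.0]]
contact_force: [0.8, 0.9, -2.2]
grip_width: 0.197
t6.85 pos [0.6232 0.1083 0.1453] ang 80.0 | shift [-0.0002 -0.0007  0.0063] turn [-0.001  0.     0.002] F [ 0.8  0.9 -2.2] Tz [0.05 0.03 0.02] w 0.197 j [ -0.  37.  85.  -0.  58. -80.]
```

```bash
for i in 1 2; do python3 -m crank '[0,-0.0003,0.0015,0,0,0,1,0,0,0,0,0,0,1]'; done; python3 -m crank '[0,0,0.001,0,0,0,1,0,0,0,0,0,0,1]';python3 -m crank '[0,0,0.001,0,0,0,1,0,0,0,0,0,0,1]'; python3 -c "from h import *; go(.6225,.1083,.139,80)"
```

```text
time_s: 7.1
eef_pos: [0.6229, 0.1084, 0.1436]
eef_rot: [[0.173, 0.985, -0.0], [0.985, -0.173, -0.0], [-0.0, -0.0, -1.0]]
contact_force: [0.4, 0.9, -1.8]
grip_width: 0.2
time_s: 7.35
eef_pos: [0.6227, 0.1085, 0.1422]
eef_rot: [[0.173, 0.985, 0.0], [0.985, -0.173, 0.0], [0.0, -0.0, -1.0]]
contact_force: [0.4, 0.2, -1.4]
grip_width: 0.202
time_s: 7.6
eef_pos: [0.6228, 0.1085, 0.1413]
eef_rot: [[0.173, 0.985, 0.0], [0.985, -0.173, 0.0], [0.0, 0.0, -1.0]]
contact_force: [0.1, 0.3, -2.1]
grip_width: 0.202
time_s: 7.85
eef_pos: [0.6228, 0.1085, 0.1403]
eef_rot: [[0.173, 0.985, 0.0], [0.985, -0.173, 0.0], [0.0, 0.0, -1.0]]
contact_force: [0.6, 0.0, -2.3]
grip_width: 0.199
t7.85 pos [0.6228 0.1085 0.1403] ang 80.0 | shift [-0.0002 -0.0003  0.0013] turn [ 0.001 -0.001  0.002] F [ 0.6  0.  -2.3] Tz [ 0.07 -0.1  -0.02] w 0.199 j [ -0.  37.  86.   0.  57. -80.]
```

```bash
for i in 1 2 3; do python3 -m crank '[0,0,0.0008,0,0,0,1,0,0,0,0,0,0,1]' | egrep 'pos|force'; done; python3 -c "from h import *; go(.6225,.1083,.139,80)"
```

```text
eef_pos: [0.6228, 0.1084, 0.1395]
contact_force: [-0.7, 0.8, -1.5]
eef_pos: [0.6228, 0.1085, 0.1387]
contact_force: [0.6, 1.2, -1.9]
eef_pos: [0.6229, 0.1084, 0.1382]
contact_force: [0.9, 0.3, 0.7]
t8.60 pos [0.6229 0.1084 0.1382] ang 80.0 | shift [-0.0002 -0.0003 -0.0008] turn [ 0.002 -0.001  0.002] F [0.9 0.3 0.7] Tz [ 0.09 -0.01  0.06] w 0.2 j [ -0.  37.  86.   0.  57. -80.]
```

```bash
python3 -m crank '[0,0,0.001,0,0,0,1,0,0,0,0,0,0,1,0,0,0,0,0,0,1,0,0,0,0,0,0,1]'; python3 - <<'E'
from h import *
go(.6225,.1083,.139,120)
I=[]
for n,x,y,w,h in(("top",340,180,110,82),("side",290,150,120,90)):
    im=ctrl.snapshot(n); cv2.imwrite(f"pics/{n}4.png",im[:,:,::-1]); I.append(cv2.resize(im[y:y+h,x:x+w],(400,300),interpolation=cv2.INTER_CUBIC))
cv2.imwrite("pics/crop5.png",np.hstack(I)[:,:,::-1])
E
```

```text
time_s: 9.1
eef_pos: [0.6229, 0.1084, 0.1381]
eef_rot: [[0.173, 0.985, 0.001], [0.985, -0.173, -0.0], [0.0, 0.001, -1.0]]
contact_force: [-1.9, -0.9, 5.8]
grip_width: 0.201
t9.10 pos [0.6229 0.1084 0.1381] ang 80.0 | shift [-0.0002 -0.0004 -0.0009] turn [ 5.000e-03  1.000e-03 -3.998e+00] F [-1.9 -0.9  5.8] Tz [ 0.11  0.28 -0.02] w 0.201 j [ -0.  37.  86.  -0.  57. -80.]
```

View pics/crop5.png

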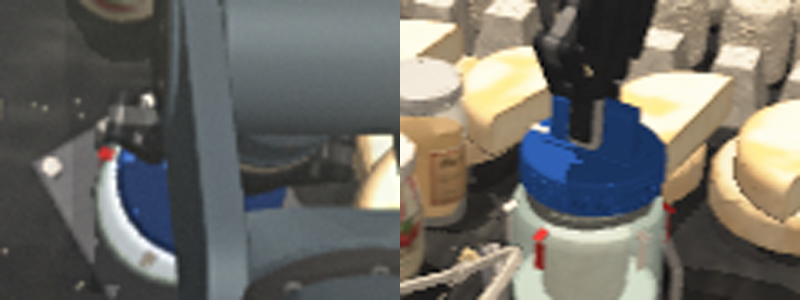

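The lid sits level on the neck with the pointer at about (540,127), between the white mark on the left at about (512,205) and the next red one. Height and force agree with step 1. Next I turn it back anticlockwise.

```bash
python3 -m crank '[0,0,-0.0003,0,0,-0.6,1,0,0,-0.0003,0,0,-0.8,1,0,0,0,0,0,-0.8,1,0,0,0,0,0,-0.8,1,0,0,0,0,0,0,1]' && python3 -m crank '[0,0,0,0,0,-0.5,1,0,0,0,0,0,-0.5,1,0,0,0,0,0,0,1]';python3 -c "from h import *; go(.6225,.1083,.139,120)"
```

```text
time_s: 9.82
eef_pos: [0.6235, 0.1086, 0.1383]
eef_rot: [[-0.341, 0.94, 0.002], [0.94, 0.341, 0.0], [-0.0, 0.002, -1.0]]
contact_force: [-0.6, 0.8, 3.5]
grip_width: 0.201
time_s: 10.2
eef_pos: [0.6229, 0.1087, 0.1371]
eef_rot: [[-0.498, 0.867, 0.0], [0.867, 0.498, 0.001], [0.0, 0.0, -1.0]]
contact_force: [1.2, -0.1, -0.8]
grip_width: 0.201
t10.20 pos [0.6229 0.1087 0.1371] ang 119.8 | shift [-0.0001 -0.0005 -0.0019] turn [ 0.003 -0.002 -0.016] F [ 1.2 -0.1 -0.8] Tz [ 0.22 -0.34  0.03] w 0.201 j [  -0.   37.   86.    0.   57. -120.]
```

Resistance is gone at 120°, so the lugs are over the gap. Next I lower it: dropped in, the TCP should be at about 0.1295.

```bash
python3 -m crank '[0,0,0.002,0,0,0,1,0,0,0,0,0,0,1]' | egrep 'pos|force'; python3 -m crank '[0,0,0.002,0,0,0,1,0,0,0,0,0,0,1]' | egrep 'pos|force'; python3 -m crank '[0,0,0.002,0,0,0,1,0,0,0,0,0,0,1]' | egrep 'pos|force';  python3 -c "from h import *; go(.6225,.1083,.1295,120)"
```

```text
eef_pos: [0.6229, 0.1086, 0.1352]
contact_force: [0.9, 1.6, -1.9]
eef_pos: [0.6229, 0.1086, 0.1334]
contact_force: [2.7, 1.7, -2.6]
eef_pos: [0.623, 0.1086, 0.1315]
contact_force: [2.9, 2.5, -1.8]
t10.95 pos [0.623  0.1086 0.1315] ang 120.0 | shift [-0.     -0.0005  0.002 ] turn [0.003 0.    0.001] F [ 2.9  2.5 -1.8] Tz [ 0.45 -0.48 -0.  ] w 0.197 j [  -0.   38.   86.    0.   56. -120.]
```

```bash
python3 -m crank '[0,0.0004,0.0012,0,0,0,1,0,0,0,0,0,0,1]' | egrep 'pos|force'; python3 -m crank '[0,0,0.001,0,0,0,1,0,0,0,0,0,0,1]' | egrep 'pos|force'; python3 -m crank '[0,0,0.0008,0,0,0,1,0,0,0,0,0,0,1]' | egrep 'pos|force';  python3 -c "from h import *; go(.6225,.1083,.1295,120)"
```

```text
eef_pos: [0.623, 0.1086, 0.1302]
contact_force: [1.5, 1.9, -1.4]
eef_pos: [0.6231, 0.1086, 0.1295]
contact_force: [1.0, 1.9, 0.2]
eef_pos: [0.6231, 0.1086, 0.1294]
contact_force: [0.8, 1.9, 4.7]
t11.70 pos [0.6231 0.1086 0.1294] ang 120.0 | shift [ 0.     -0.0007 -0.0001] turn [0.001 0.001 0.003] F [0.8 1.9 4.7] Tz [ 0.32 -0.02  0.03] w 0.201 j [  -0.   38.   86.   -0.   56. -120.]
```

```bash
python3 -m crank '[0,0,0,0,0,0.5,1,0,0,0.0001,0,0,0.5,1,0,0,0.0002,0,0,0.5,1,0,0,0.0002,0,0,0.5,1,0,0,0.0002,0,0,0.5,1,0,0,0.0002,0,0,0.5,1,0,0,0,0,0,0,1]'; python3 -c "from h import *; go(.6225,.1083,.127,43)"
```

```text
time_s: 12.58
eef_pos: [0.623, 0.1083, 0.129]
eef_rot: [[0.001, 1.0, 0.0], [1.0, -0.001, -0.001], [-0.001, 0.0, -1.0]]
contact_force: [-0.9, -0.0, 6.5]
grip_width: 0.195
t12.57 pos [0.623  0.1083 0.129 ] ang 90.0 | shift [ 0.     -0.0005  0.002 ] turn [2.000e-03 3.000e-03 4.697e+00] F [-0.9 -0.   6.5] Tz [ 0.2   0.12 -0.22] w 0.195 j [ -0.  38.  86.  -0.  56. -90.]
```

```bash
python3 -m crank '[0,0,0.0003,0,0,0.5,1,0,0,0.0003,0,0,0.5,1,0,0,0.0003,0,0,0.5,1,0,0,0.0002,0,0,0.5,1,0,0,0.0002,0,0,0.5,1,0,0,0.0002,0,0,0.5,1,0,0,0,0,0,0,1]'; python3 -c "from h import *; go(.6225,.1083,.127,43)"
```

```text
time_s: 13.45
eef_pos: [0.6231, 0.1081, 0.1277]
eef_rot: [[0.5, 0.866, 0.0], [0.866, -0.5, -0.001], [-0.001, 0.001, -1.0]]
contact_force: [-1.0, 0.5, 8.2]
grip_width: 0.203
t13.45 pos [0.6231 0.1081 0.1277] ang 60.0 | shift [-0.0001 -0.0006  0.0007] turn [0.006 0.003 1.699] F [-1.   0.5  8.2] Tz [ 0.12  0.27 -0.18] w 0.203 j [ -0.  38.  86.  -0.  56. -60.]
```

```bash
python3 -m crank '[0,0,0.0002,0,0,0.5,1,0,0,0.0002,0,0,0.5,1,0,0,0.0001,0,0,0.4,1,0,0,0,0,0,0,1]'; python3 -c "from h import *; go(.6225,.1083,.127,43)"; for i in 1 2; do python3 -m crank '[0,0,0,0,0,0.2,1,0,0,0,0,0,0,1]' >/dev/null; python3 -c "from h import *; go(.6225,.1083,.127,43)"; done
```

```text
time_s: 13.95
eef_pos: [0.6231, 0.1081, 0.127]
eef_rot: [[0.695, 0.719, 0.0], [0.719, -0.695, -0.001], [-0.0, 0.001, -1.0]]
contact_force: [-1.0, -0.8, 8.2]
grip_width: 0.198
t13.95 pos [0.6231 0.1081 0.127 ] ang 46.0 | shift [-0.0003 -0.0006  0.    ] turn [0.006 0.002 0.299] F [-1.  -0.8  8.2] Tz [ 0.11  0.18 -0.2 ] w 0.198 j [ -0.  38.  86.  -0.  56. -46.]
t14.20 pos [0.6232 0.1081 0.127 ] ang 44.1 | shift [-0.0004 -0.0006 -0.    ] turn [0.007 0.001 0.105] F [0.3 0.  7.6] Tz [0.14 0.1  0.13] w 0.198 j [ -0.  38.  86.  -0.  56. -44.]
t14.45 pos [0.6236 0.1084 0.1269] ang 42.2 | shift [-0.0009 -0.0006 -0.0001] turn [ 0.011 -0.003 -0.081] F [0.5 1.7 6. ] Tz [ 0.29 -0.06  0.56] w 0.2 j [ -0.  38.  86.  -0.  56. -42.]
```

```bash
python3 -m crank '[0,0,0,0,0,0.15,1,0,0,0,0,0,0,1]' >/dev/null; python3 -c "from h import *; go(.6225,.1083,.127,43)"
```

```text
t14.70 pos [0.6236 0.1084 0.127 ] ang 40.9 | shift [-0.0009 -0.0006 -0.    ] turn [ 0.016  0.    -0.211] F [0.3 2.3 6.1] Tz [ 0.4  -0.02  1.36] w 0.197 j [ -0.  38.  86.  -0.  56. -41.]
```

The torque climbs (0.13, then 0.56, then 1.36 N m), so the stop is reached. I'll relax, open and rise.

```bash
python3 -m crank '[0,0,-0.0008,0,0,-0.2,1,0,0,0,0,0,0,0.8,0,0,0,0,0,0,0.4,0,0,0,0,0,0,0,0,0,0,0,0,0,0,0,0,0,0,0,0,0]' && python3 -m crank '[0,0,-0.02,0,0,0,0,0,0,-0.05,0,0,0,0,0,0,-0.05,0,0,0,0,0,0,-0.04,0,0,0,0]' && python3 -m crank '[0.05,-0.03,0,0,0,0,0,0.05,-0.03,0,0,0,0,0,0.05,-0.03,0,0,0,0,0,0.05,-0.03,0,0,0,0,0,0.05,-0.03,0,0,0,0,0,0,0,0,0,0,0,0]'
python3 - <<'E'
from h import *
I=[]
for n,x,y,w,h in(("top",340,180,110,82),("side",290,150,120,90)):
    im=ctrl.snapshot(n); cv2.imwrite(f"pics/{n}5.png",im[:,:,::-1]); I.append(cv2.resize(im[y:y+h,x:x+w],(400,300),interpolation=cv2.INTER_CUBIC))
cv2.imwrite("pics/crop6.png",np.hstack(I)[:,:,::-1])
E
```

```text
time_s: 15.45
eef_pos: [0.6228, 0.1085, 0.1261]
eef_rot: [[0.737, 0.676, -0.001], [0.676, -0.737, -0.0], [-0.001, -0.001, -1.0]]
contact_force: [0.8, 0.3, 0.8]
grip_width: 0.997
time_s: 15.95
eef_pos: [0.6233, 0.1086, 0.2886]
eef_rot: [[0.737, 0.676, 0.002], [0.676, -0.737, -0.0], [0.001, 0.001, -1.0]]
contact_force: [0.7, 0.4, -0.8]
grip_width: 0.999
time_s: 16.7
eef_pos: [0.705, 0.393, 0.284]
eef_rot: [[0.733, 0.68, -0.002], [0.68, -0.733, 0.001], [-0.001, -0.002, -1.0]]
contact_force: [-0.0, -0.6, -0.8]
grip_width: 1.004
```

View pics/crop6.png

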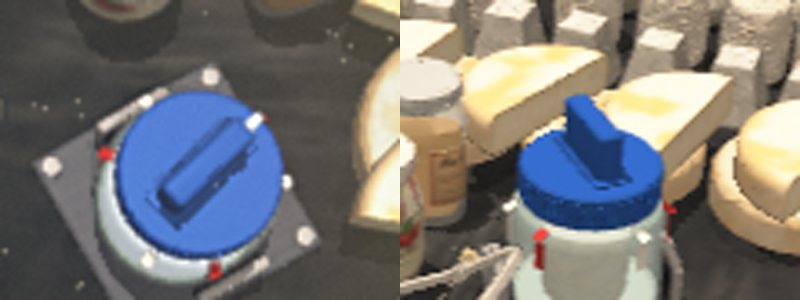

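From above, the lid is level and centred. The white pointer at about (257,122) lies right over the red mark at (264,118). I'll do a numeric check, then hand in.

```bash
python3 - <<'E'
from h import *
p=onplane("top",np.array([[257,122]])/3.636+[340,180],.115)[0][:2]
im=cv2.imread("pics/top5.png")[:,:,::-1].copy(); c=max(cv2.findContours(bluemask(im),0,1)[0],key=cv2.contourArea)[:,0]
o,r=fitc(onplane("top",c,.105)); d=p-o
print("lid",o.round(4),r.round(4),"pointer deg",np.degrees(np.arctan2(d[1],d[0])),"red -47")
a=cv2.imread("pics/top0.png",0).astype(int);b=cv2.imread("pics/top5.png",0).astype(int)
for n,(x,y) in dict(drum=(219,262),brick=(226,300),jam=(424,162),honey=(376,165)).items(): print(n,abs(a-b)[y-22:y+22,x-22:x+22].mean().round(1))
ctrl.job_done()
E
```

```text
lid [0.6258 0.1086] 0.0471 pointer deg -50.857266933661215 red -47
drum 5.7
brick 7.5
jam 0.9
honey 1.1
the job is handed in; nothing more can be done
```

The jar is closed: the lid is screwed to the stop with its pointer at a red mark, and I handed the job in at about 17 s of the 45 s allowed. No verdict was reported.

**What I did:**
- **On the thread:** I gripped the lid by its bar and lowered it level onto the ridges, pointer 40° clockwise of a white mark. The contact force was about 6–8 N, held for about 0.5 s.
- **Into the start:** I turned it 40° anticlockwise until the resistance vanished, then lowered it. It bottomed with its grip point about 29.4 mm above the mouth (29.5 mm expected).
- **Closed:** I screwed it about 78° clockwise until the torque climbed to 1.4 N m, with the grip point about 27 mm above the mouth. Then I let go and moved the arm clear.

**Last checks:**
- **Pointer:** The final picture shows the pointer over the red mark and the lid looking level. The pointer measured -51° against -47° for the mark, inside the 10° allowed.
- **Centring:** The rough image fit put the lid centre 2–3 mm from my jar estimate. While gripped, the tool stood within about 1 mm of it.
- **Bystanders:** The honey and jam views are unchanged. The drum and brick views differ slightly in brightness, probably from the arm's shadow. I did not measure their positions again, though I felt no contact with them.

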